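Check the balance's beam, arrest it and wedge up its low end for new pads

ROBOT

A 6-joint arm with a two-finger parallel gripper is mounted at the origin on the work surface. World frame = base frame: x ahead of the robot, y to its left, z up, the work surface at z = 0. Lengths are in m, angles in rad, forces in N, time in s.
With the tool pointing down it reaches from about 0.325 to 0.775 m from the base axis. Payload 9.3 kg.
Tool frame: the origin (TCP) lies at the very end of the fingers, on their centre line; the grasp point (between the pads) lies 19 mm behind it; z points along the fingers, y is the line along which they close (so a half turn about z gives the same grasp; the last joint's range is limited). The gripper opens to 85 mm and grips with 20 to 120 N. Pads are 22 mm wide; open, the fingers measure 114 mm over their backs; the gripper's body (76 mm by 85 mm) begins 54 mm behind the grasp point. The pads swing forward as they close: fully open they stand 13 mm farther back than shut.
Start: joints at [1.05, 0.259, 0.021, 1.334, 0, 1.418], TCP at [0.198, 0.513, 0.192] pointing down, gripper open.
Joint ranges: [-3.04, 3.04], [-0.91, 1.82], [-1.04, 1.36], [-1.92, 1.95], [-1.52, 1.45], [-3.14, 3.14]. Speed limits (rad/s): [2.22, 2.22, 2.79, 3.14, 3.14, 3.14].

INTERFACE

Orientations are given as [roll, pitch, yaw] about the fixed x, y, z axes, in that order (R = Rz(yaw) Ry(pitch) Rx(roll)).
In Python, from station import r gives the robot as it stands.
- The arm moves only by the tool servo_tool, never from a script. Its arguments are lists of equal length, an entry for each row: "gripper": the closure in counts, from 0 (fully open) to 255 (shut); "travel": the shift along the world's x, y, z in mm, a list of three; "rotation": the turn, a rotation vector about the world's x, y, z in rad, a list of three. A call has 1 to 10 rows; each row shifts and turns the commanded pose from where the row before left it; what a row does not reach is not made up. A row lasts 1/8 s, in which the tool goes at most 62.5 mm and 10.7 degrees, less where a joint would pass 70% of its speed; a pose out of reach is approached as far as the arm can. A call with a gripper value outside its range is refused whole. The fingers move at their own pace and stop on an object; the grip force is fixed at half the most. Time passes only in rows, so rows that do not move let the fingers close. It gives the time, the measured TCP pose, the force, the opening and the grip force at its end, in the units of the state.
- r.observe(): the state, without advancing time (a new reading comes with each control period).
- r.grab_frame(name): name is "side" or "top" or "wrist"; returns (picture, depth): 384x512x3 uint8, red, green, blue; 384x512 float32, m along the optical axis (not along the pixel's ray), 0 where there is no reading.
- r.camera_model(name): a dict with "camera_matrix" (3x3 intrinsics, pixels), "xyz" and "orientation" of the camera in the world; the wrist camera has in their place "mount" (4x4, takes a point from camera to tool coordinates, whose origin is the TCP and whose axes are the flange's). Camera axes: x right, y up, looking along -z (the intrinsics and any distortion apply to the point x, -y, -z); pixel columns grow to the right and rows downward; lengths in m; the calibration is good to about 2 mm. A picture is of the moment at which its call begins: read the wrist's pose just before it. camera_model takes no time and is no camera call.
- r.close_job(): hands the job in; it is judged then, once.
Trained networks look in the newest picture that a camera, given by its name, has taken for a name from the list of things; names that differ only in an ending like _2 or _b are one class to them, and where a whole thing is asked for, a point or a joint stands for the part that bears it (a point fixed in the world has none). Each returns a list of dicts, best first, with "confidence" (0 to 1); they miss things now and then, are a little off and sometimes report something else, mostly with a low value. They report only what shows in the picture. A call takes as long as a camera call. They do not tell look-alikes from the thing itself.
- r.find_in(target, camera): "bbox" ([left, top, right, bottom] in pixels, round what is visible of it).
The state is a dict: "t": time; "joints": joint angles; "qd": joint speeds; "tau": joint torques, N m; "tcp_pos": TCP position; "eef_rot": TCP orientation; "force": force on the tool from outside, world axes, zero at the start; "ft_torque": the same for the moment, N m; "finger_gap": finger opening in m; "grip_force": force on a finger pad.
Only numpy, scipy, OpenCV 4.12 (cv2) and the standard library are available. Lean on these libraries where they do the work, as an engineer would, in place of code of your own. Each camera call takes 0.05 s, during which the arm holds its last target. There are 200 camera calls.

TASK

The two-pan balance has lost the 2 mm rubber pads under both of its left feet. Let the beam down with the arrest lever at the front, see it sink freely to the left, and arrest it fully again; only with the beam arrested, slide the levelling wedge, thin edge first and flat on the bench, under the middle of the left end until both left feet are just clear of the bench, so that a pad slips under with a few millimetres at most to spare. Finish while still holding the wedge there with the balance resting on it and your hand off the balance; do not shove the balance along the bench or disturb the other things.

Things in the scene. Friction and masses are not known exactly. Their poses are not given: they have to be found in the camera images.
- balance: Two-pan balance, 1.8 kg, loose. White base 340 mm long (its y) x 170 (x) x 45 high on four feet, flat underside 14 mm above the origin plane. Beam along y; 100 mm steel pans at y = +-110 mm, 136 to 145 mm high; middle cheeks 127 mm high. Origin under the base's centre, at the bench; -x its front (robot side, lever), +y its left end (bare feet), z up. Yaw up to 0.25 rad; leans 0.4 deg to the left.
- left_edge (a point): Middle of the lower edge of the left end of the base (balance frame 0, +170, 14 mm), 12 mm above the bench at the start. The wedge goes in here, along the balance's -y, between the two left feet (100 mm clear between them); the left pan's rim ends 10 mm inside this edge.
- left_foot_front (a point): Centre of the sole of the left front foot, a bare steel stud of 20 mm diameter at balance frame (-60, +145) mm. Its height is the clearance under it: 0 at the start.
- left_foot_back (a point): The same for the left back foot, at balance frame (+60, +145) mm.
- right_foot_front (a point): Centre of the sole of the right front foot (with its rubber pad), at balance frame (-60, -145) mm; the right feet stay on the bench.
- right_foot_back (a point): The same for the right back foot, at balance frame (+60, -145) mm.
- arrest_lever (a joint): Arrest lever on the front of the base, rad. 0 = arrested (lever leans 0.65 rad to the right, -y, from upright), 1.3 = fully released (leans 0.65 rad to the left, +y). It swings across the front in the balance's y-z plane, stays where it is left and takes about 1 to 1.5 N at the knob. Do not force it at its stops: the balance is light enough to tip.
- lever_knob (a point): Centre of the lever's black knob, a cylinder 18 mm in diameter and 24 mm long lying along the balance's x, standing forward of the lever's bar like a crank handle, 58 mm from the pivot's axis and 125 mm in front of the balance's middle (28 mm clear of the base); about 86 mm high at both ends of the swing, 98 mm in the middle. It turns with the lever.
- lever_pivot (a point): Pivot of the arrest lever (balance frame -105, 0, 40 mm); its axis is the balance's x.
- beam (a joint): Tilt of the beam, rad: 0 level, positive = left pan down. Arrested it is clamped at 0 (within 0.01). Released it is free within -0.10 and +0.10 and sinks to the left stop, +0.10, in about a second.
- wedge: Levelling wedge, grey hard plastic with black ribbed rubber heel, 140 g, lying flat and loose. 145 mm long (its x), 34 wide. Thin edge at x = +72.5 mm, 3 mm high; from there the top rises evenly, 2 mm per 10 mm, over 110 mm to 25 mm; the last 35 mm (x -72.5 to -37.5) is the level-topped heel, 38 mm wide over the rubber. Origin: centre of the underside. Slides easily, friction about 0.2.
- wedge_tip (a point): Middle of the wedge's thin edge, on its underside (wedge frame +72.5, 0, 0 mm). The balance starts to lift when this edge is about 45 mm inside the left end of the base; each further 10 mm lifts the left feet about 1.8 mm. The push takes about 5 to 10 N.
- wedge_heel (a point): Centre of the wedge's heel, 12.5 mm above the underside (wedge frame -55, 0, 12.5 mm): the place to grip, across the 38 mm width (wedge y), fingers from above.
- tube_rack: Bystander: white tube rack 210 x 75 x 98 mm with capped tubes; origin under its centre.
- pad_dish: Bystander: glass dish, 90 mm diameter, 14 mm high, with the two new rubber pads; origin under its centre.
- reagent: Bystander: amber bottle, 66 mm diameter, 140 mm high; origin under its centre.
Mind the look-alikes: they are no part of the job. Several things have the shape of the wedge; the one meant has the colours described above.

How it is judged:
By the outcome, as a careful person would: the job done as asked, in the order asked, and still so for the second after the job is handed in, while the arm keeps its last pose, push and grip.
It also fails if it takes over 72 s, if anything falls off the work surface, if the arm or the gripper's body presses on something with over 40 N, if the wrist force passes 120 N, or if a joint passes its speed limit or range.

## Working session

There is one attempt and no reset: what is moved stays moved. The work goes in short steps, Python scripts to look and compute and a tool call to move; the robot and the scene stay as the last step left them, time stands still between calls to the robot, and variables do not carry over. Pictures are saved under pics/ and viewed, at most 10 in all, crops included, and the job is handed in when it is done.

Besides the shell and the picture viewer there is one more tool, called after ">>>" as name(argument=value, ...), one argument or row to a line, values as JSON. servo_tool: Moves the arm, as the interface text tells. Its arguments: {"type":"object","properties":{"gripper":{"type":"array"},"travel":{"type":"array"},"rotation":{"type":"array"}},"required":["gripper","travel","rotation"]}

```bash
mkdir -p pics; ls
cat > h.py <<'E'
import numpy as np, cv2
from scipy.spatial.transform import Rotation as R
from station import r
def cam(name, st=None):
    m=r.camera_model(name); K=np.array(m["camera_matrix"])
    if "mount" in m:
        st=st or r.observe(); T=np.eye(4); T[:3,:3]=R.from_euler('xyz',st["eef_rot"]).as_matrix(); T[:3,3]=st["tcp_pos"]
        return K,T@np.array(m["mount"]),m
    T=np.eye(4); o=np.array(m["orientation"])
    T[:3,:3]=o if o.shape==(3,3) else R.from_euler('xyz',o).as_matrix(); T[:3,3]=m["xyz"]
    return K,T,m
def cloud(name):
    K,T,m=cam(name); img,d=r.grab_frame(name)
    v,u=np.indices(d.shape); P=np.stack([(u-K[0,2])/K[0,0]*d,-(v-K[1,2])/K[1,1]*d,-d],-1)
    return img,d,P@T[:3,:3].T+T[:3,3]
def save(img,n): cv2.imwrite('pics/'+n,cv2.cvtColor(img,cv2.COLOR_RGB2BGR))
E
python3 - <<'E'
from h import *
for n in ("top","side"):
    img,d,P=cloud(n); save(img,n+'1.png'); np.save(n+'1.npy',P)
    m=r.camera_model(n); print({k:np.round(v,3).tolist() if not isinstance(v,str) else v for k,v in m.items()})
    for t in ("balance","wedge","lever_knob","tube_rack","pad_dish","reagent"):
        print(n,t,[(np.round(q["bbox"]).tolist(),round(q["confidence"],2)) for q in r.find_in(t,n)][:5])
print(r.observe())
E
```

```text
pics
{'camera_matrix': [[426.599, 0.0, 259.752], [0.0, 426.599, 186.106], [0.0, 0.0, 1.0]], 'xyz': [0.416, -0.005, 1.345], 'orientation': [0.157, 0.007, -1.55]}
top balance [([241.0, 160.0, 359.0, 244.0], 0.58)]
top wedge [([165.0, 124.0, 209.0, 141.0], 0.78), ([82.0, 206.0, 128.0, 225.0], 0.73), ([139.0, 204.0, 189.0, 219.0], 0.67), ([161.0, 231.0, 178.0, 280.0], 0.63)]
top lever_knob []
top tube_rack [([396.0, 175.0, 435.0, 246.0], 0.83)]
top pad_dish [([123.0, 152.0, 154.0, 175.0], 0.72)]
top reagent [([279.0, 119.0, 296.0, 147.0], 0.75)]
{'camera_matrix': [[401.668, 0.0, 250.827], [0.0, 401.668, 196.683], [0.0, 0.0, 1.0]], 'xyz': [0.522, -0.986, 0.662], 'orientation': [1.054, 0.011, -0.072]}
side balance [([200.0, 178.0, 292.0, 292.0], 0.65)]
side wedge [([297.0, 173.0, 316.0, 195.0], 0.83), ([220.0, 151.0, 237.0, 163.0], 0.73), ([178.0, 176.0, 217.0, 188.0], 0.69), ([226.0, 164.0, 237.0, 188.0], 0.64), ([195.0, 313.0, 312.0, 383.0], 0.22)]
side lever_knob [([203.0, 221.0, 222.0, 239.0], 0.41)]
side tube_rack [([193.0, 314.0, 315.0, 384.0], 0.62)]
side pad_dish [([260.0, 160.0, 281.0, 171.0], 0.6), ([203.0, 176.0, 293.0, 291.0], 0.21)]
side reagent [([315.0, 191.0, 342.0, 240.0], 0.92), ([196.0, 315.0, 312.0, 384.0], 0.34)]
{'t': 0.7, 'joints': array([1.05040590e+00, 2.58558420e-01, 2.14796191e-02, 1.33371505e+00,
       1.89776513e-05, 1.41819572e+00]), 'qd': array([-1.78804120e-04,  1.74124961e-03, -5.80030097e-04, -1.42018984e-03,
        4.92697873e-05,  4.61830547e-04]), 'tau': array([-4.93160842e-04, -5.55225170e+01,  3.44686818e+01,  1.04429739e-03,
       -1.42763975e-04, -3.19444575e-05]), 'tcp_pos': array([0.19774259, 0.51320005, 0.19209329]), 'eef_rot': array([ 3.14158732e+00, -1.83801043e-05,  2.77380283e+00]), 'force': array([ 0.13349009, -0.91076896, -0.16874999]), 'ft_torque': array([ 0.0110135 ,  0.01748124, -0.02109584]), 'grip_force': 0.0, 'finger_gap': 0.08514073474112993}
```

```bash
python3 -c "
import cv2,numpy as np
a=cv2.imread('pics/top1.png');cv2.imwrite('pics/top1b.png',cv2.resize(a,(800,600)))
a=cv2.imread('pics/side1.png');cv2.imwrite('pics/side1b.png',cv2.resize(a,(800,600)))"
```

```text
(no output)
```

View pics/top1b.png

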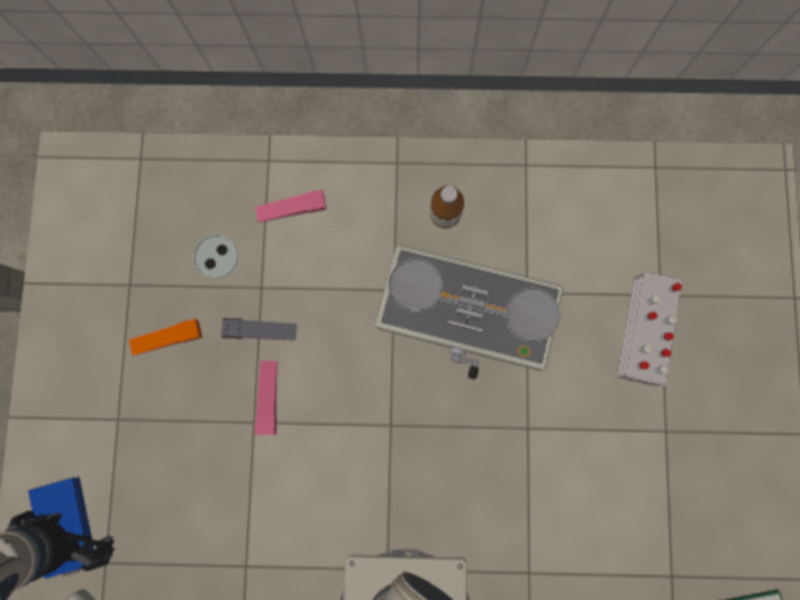

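View pics/side1b.png

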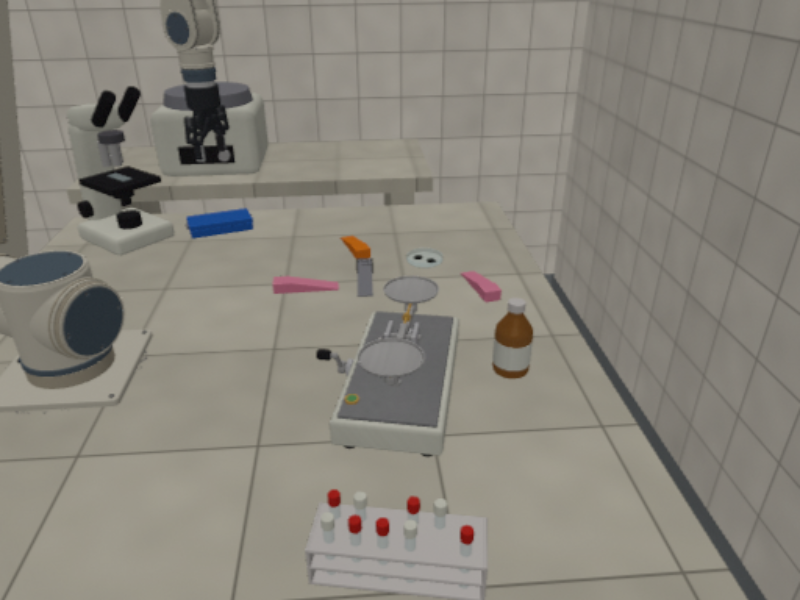

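The top picture shows the grey wedge at (258,330) with its heel on the left and thin end pointing towards the balance. The balance is centred near (470,307), its left end on the image left, and the lever knob is at (473,372). Next I'll fit poses.

```bash
cat > fit.py <<'E'
from h import *
def fit(P,box,z0,z1):
    l,t,rr,b=box; q=P[t:b,l:rr].reshape(-1,3); q=q[(q[:,2]>z0)&(q[:,2]<z1)]
    (c,s,a)=cv2.minAreaRect((q[:,:2]*1000).astype(np.float32)); print(len(q),np.round(c,1),np.round(s,1),round(a,2),'z',np.round(np.median(q[:,2])*1000,1)); return q
E
python3 - <<'E'
from fit import *
P=np.load('top1.npy')
fit(P,(235,152,365,244),.04,.07)
q=fit(P,(136,200,195,222),.006,.05)
fit(P,(136,200,195,222),.018,.05)
k=fit(P,(290,225,315,246),.06,.12); print(k.mean(0),k.max(0),k.min(0))
b=P[100:110,100:400,2]; print('bench z',np.median(b[b!=0]))
for bx in((120,150,157,178),(275,115,300,148),(392,170,440,250)): fit(P,bx,.008,.2)
# bench z nearby
b=P[260:270,200:400]; print(np.median(b[...,2]))
# side
S=np.load('side1.npy'); fit(S,(195,170,300,300),.04,.07)
k=fit(S,(200,218,213,233),.06,.12);print(k.mean(0),k.max(0),k.min(0))
E
```

```text
3821 [ 580.  -111.9] [340.1 196.2] 76.77 z 61.8
477 [550.8 308.5] [ 52.9 170. ] 0.04 z 18.0
239 [543.5 329.9] [38.2 96. ] 0.02 z 22.5
84 [ 475.8 -134.2] [40.2 57.2] 14.37 z 88.9
[ 0.47189488 -0.11855606  0.08566175] [ 0.50175328 -0.10253303  0.09864891] [ 0.45235983 -0.15704198  0.06000049]
bench z -0.0011458383384496118
76 [692.  402.7] [87.2 87.9] 35.17 z 11.5
475 [790.8 -67.7] [64.2 64.3] 27.81 z 95.0
1976 [ 555.3 -483.5] [101.4 210.8] 78.72 z 59.9
-0.0009619147882889978
4194 [ 581.8 -113.8] [341.3 193.2] 76.74 z 64.1
68 [ 465.8 -122.7] [15.4 27.3] 73.5 z 90.6
[ 0.46482136 -0.12353366  0.09010229] [ 0.47840877 -0.11152502  0.09649378] [ 0.45234718 -0.13072697  0.07952386]
```

>>> servo_tool(
  gripper=[60,60,60,60,60,60,60],
  travel=[
    [19,-45,0],
    [19,-45,0],
    [19,-45,0],
    [19,-45,0],
    [19,-45,0],
    [19,-45,0],
    [19,-45,0],
  ],
  rotation=[
    [0,0,0.01],
    [0,0,0.01],
    [0,0,0.01],
    [0,0,0.01],
    [0,0,0.01],
    [0,0,0.01],
    [0,0,0.01],
  ],
)

```text
t: 1.58
tcp_pos: [0.3312, 0.1968, 0.1923]
eef_rot: [3.141, 0.001, 2.844]
force: [0.8, 0.6, -0.4]
finger_gap: 0.0655
grip_force: 0.0
```

>>> servo_tool(
  gripper=[120,120,120,120,120,120,120,120],
  travel=[
    [19,-45,0],
    [19,-45,0],
    [19,-45,0],
    [19,-45,0],
    [19,-45,0],
    [16,-45,0],
    [0,-36,0],
    [0,0,0],
  ],
  rotation=[
    [0,0,0.01],
    [0,0,0.01],
    [0,0,0.01],
    [0,0,0.01],
    [0,0,0.01],
    [0,0,0.01],
    [0,0,0.007],
    [0,0,0],
  ],
)

```text
t: 2.58
tcp_pos: [0.4418, -0.1098, 0.1918]
eef_rot: [-3.141, -0.0, 2.908]
force: [-0.3, 0.7, 0.2]
finger_gap: 0.0452
grip_force: 0.0
```

Run:
```python
from fit import *
st=r.observe(); print(np.round(st["tcp_pos"],4),np.round(st["eef_rot"],3),st["finger_gap"],np.round(st["force"],2))
img,d,P=cloud("wrist"); np.save('w1.npy',P); np.save('w1i.npy',img); save(img,'w1.png')
print(r.find_in("lever_knob","wrist"))
z=P[...,2]
for a in range(0,384,48): print([tuple((P[a,b]*1000).astype(int)) for b in range(0,512,73)])
```

```text
[ 0.4418 -0.1098  0.1918] [-3.141 -0.     2.908] 0.045210487926950524 [-0.27  0.65  0.22]
[{'bbox': [246.6, 193.6, 287.8, 225.1], 'confidence': 0.59}, {'bbox': [498.2, 170.6, 512.0, 193.5], 'confidence': 0.24}, {'bbox': [0.9, 230.6, 81.9, 352.0], 'confidence': 0.22}]
[(np.int64(171), np.int64(-362), np.int64(0)), (np.int64(191), np.int64(-277), np.int64(0)), (np.int64(212), np.int64(-191), np.int64(0)), (np.int64(232), np.int64(-106), np.int64(0)), (np.int64(252), np.int64(-20), np.int64(-1)), (np.int64(273), np.int64(64), np.int64(1)), (np.int64(293), np.int64(149), np.int64(0)), (np.int64(313), np.int64(236), np.int64(0))]
[(np.int64(217), np.int64(-388), np.int64(-1)), (np.int64(240), np.int64(-297), np.int64(1)), (np.int64(260), np.int64(-209), np.int64(0)), (np.int64(282), np.int64(-120), np.int64(0)), (np.int64(303), np.int64(-30), np.int64(0)), (np.int64(324), np.int64(58), np.int64(0)), (np.int64(346), np.int64(147), np.int64(1)), (np.int64(367), np.int64(236), np.int64(0))]
[(np.int64(269), np.int64(-416), np.int64(0)), (np.int64(292), np.int64(-323), np.int64(0)), (np.int64
[... 1412 characters left out ...]
.int64(563), np.int64(-443), np.int64(4)), (np.int64(424), np.int64(-149), np.int64(285)), (np.int64(577), np.int64(-194), np.int64(65)), (np.int64(573), np.int64(-97), np.int64(101)), (np.int64(444), np.int64(-66), np.int64(283)), (np.int64(704), np.int64(132), np.int64(0)), (np.int64(731), np.int64(248), np.int64(0))]
[(np.int64(566), np.int64(-489), np.int64(88)), (np.int64(418), np.int64(-158), np.int64(312)), (np.int64(443), np.int64(-155), np.int64(287)), (np.int64(430), np.int64(-118), np.int64(310)), (np.int64(434), np.int64(-97), np.int64(310)), (np.int64(463), np.int64(-70), np.int64(288)), (np.int64(443), np.int64(-56), np.int64(311)), (np.int64(803), np.int64(230), np.int64(23))]
```

View pics/w1.png

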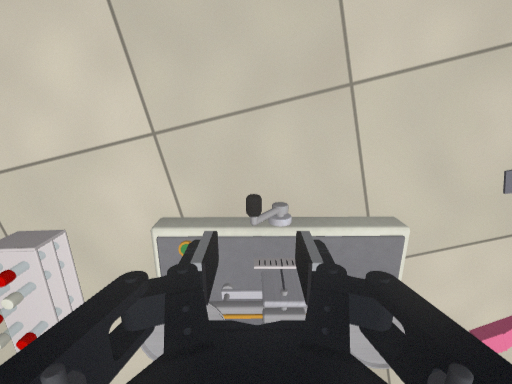

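The wrist picture shows the black knob at (254,205), the bar running to the pivot at (281,213), and the base's front edge along row 222.

Run:
```python
from fit import *
P=np.load('w1.npy'); img=np.load('w1i.npy')
k=P[192:220,244:264].reshape(-1,3); c=img[192:220,244:264].reshape(-1,3).max(1)
k=k[(c<70)&(k[:,2]>.06)]; print(len(k),'knob',np.round(k.mean(0)*1000,1),np.round(k.min(0)*1000),np.round(k.max(0)*1000))
C=np.array([.5927,-.1149]); yaw=-.231
def tob(p): 
    d=p[:,:2]-C; x=np.array([np.cos(yaw),np.sin(yaw)]); y=np.array([-x[1],x[0]]); return np.c_[d@x,d@y]
print('knob in bal',np.round(tob(k).min(0)*1000),np.round(tob(k).max(0)*1000))
q=P[215:240,140:420].reshape(-1,3); q=q[(q[:,2]>.055)&(q[:,2]<.07)]; b=tob(q); 
print('base y',np.round(np.percentile(b[:,1],[0,1,99,100])*1000),'x',np.percentile(b[:,0],[0,1,5])*1000)
for lo,hi in((-.16,-.05),(.05,.16)): s=b[(b[:,1]>lo)&(b[:,1]<hi)]; print('front x',np.percentile(s[:,0],1)*1000)
```

```text
295 knob [ 464.1 -118.9   93.3] [ 372. -129.   80.] [477. -93. 374.]
knob in bal [-220.  -42.] [-112.  -26.]
base y [-167. -163.  165.  169.] x [-102.84853509  -83.81297218  -80.00835595]
front x -81.14625865920371
front x -79.82393644481448
```

>>> servo_tool(
  gripper=[120,120,120,120,120,120,120],
  travel=[
    [9,-5,0],
    [9,-5,0],
    [0,0,-35],
    [0,0,-35],
    [0,0,-30],
    [0,0,-20],
    [0,0,0],
  ],
  rotation=[
    [0,0,0],
    [0,0,0],
    [0,0,0],
    [0,0,0],
    [0,0,0],
    [0,0,0],
    [0,0,0],
  ],
)

```text
t: 3.55
tcp_pos: [0.4594, -0.1172, 0.0709]
eef_rot: [3.141, -0.003, 2.912]
force: [0.2, -0.4, -0.0]
finger_gap: 0.0455
grip_force: 0.0
```

Run:
```python
from fit import *
img,d,P=cloud("wrist"); save(img,'w2.png')
print(r.observe()["tcp_pos"],r.find_in("lever_knob","wrist"))
```

```text
[ 0.4600354  -0.11751275  0.07201677] [{'bbox': [241.5, 216.6, 306.6, 269.9], 'confidence': 0.75}]
```

View pics/w2.png

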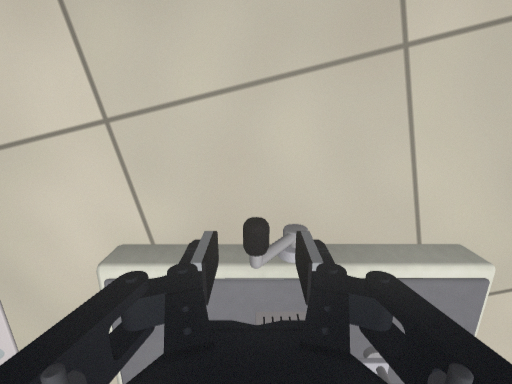

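The knob at (256,235) sits between the open fingers. Pushing it left.

>>> servo_tool(
  gripper=[120,120,120,120,120,120,120,120,120],
  travel=[
    [2.3,9.7,0],
    [2.3,9.7,0],
    [2.3,9.7,0],
    [2.3,9.7,0],
    [2.3,9.7,0],
    [2.3,9.7,0],
    [2.3,9.7,0],
    [1.1,4.8,0],
    [0,0,0],
  ],
  rotation=[
    [0,0,0],
    [0,0,0],
    [0,0,0],
    [0,0,0],
    [0,0,0],
    [0,0,0],
    [0,0,0],
    [0,0,0],
    [0,0,0],
  ],
)

```text
t: 4.78
tcp_pos: [0.477, -0.0448, 0.072]
eef_rot: [-3.142, -0.0, 2.911]
force: [0.4, 0.3, -0.4]
finger_gap: 0.0453
grip_force: 0.0
```

>>> servo_tool(
  gripper=[120,120],
  travel=[
    [0.5,2,0],
    [0,0,0],
  ],
  rotation=[
    [0,0,0],
    [0,0,0],
  ],
)

```text
t: 5.03
tcp_pos: [0.4775, -0.0432, 0.0721]
eef_rot: [-3.142, 0.0, 2.911]
force: [0.9, 0.2, -0.7]
finger_gap: 0.045
grip_force: 0.0
```

>>> servo_tool(
  gripper=[120,120],
  travel=[
    [0.5,2,0],
    [0,0,0],
  ],
  rotation=[
    [0,0,0],
    [0,0,0],
  ],
)

```text
t: 5.28
tcp_pos: [0.478, -0.0411, 0.0721]
eef_rot: [3.142, 0.0, 2.911]
force: [-0.0, 0.6, -0.2]
finger_gap: 0.0451
grip_force: 0.0
```

Run:
```python
from fit import *
img,d,P=cloud("wrist"); save(img,'w3.png'); st=r.observe()
print(st["tcp_pos"],st["force"],r.find_in("lever_knob","wrist"))
```

```text
[ 0.47794767 -0.04111148  0.07208756] [-0.64227011 -0.1852339   0.62266484] [{'bbox': [127.6, 215.2, 217.2, 267.3], 'confidence': 0.8}]
```

View pics/w3.png

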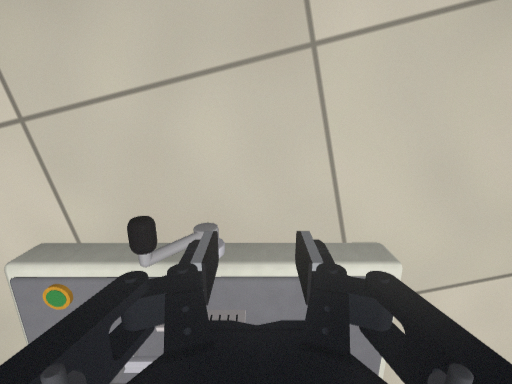

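The lever has not moved: the knob is still at (142,235), to the right of (−y side) the fingers, so they passed it. I'll compare finger and knob positions in depth.

Run:
```python
from fit import *
C=np.array([.5927,-.1149]); yaw=-.231
x=np.array([np.cos(yaw),np.sin(yaw)]); y=np.array([-x[1],x[0]])
img,d,P=cloud("wrist")
Q=np.stack([(P[...,:2]-C)@x,(P[...,:2]-C)@y,P[...,2]],-1)*1000
pr=lambda v,u: tuple(np.round(Q[v,u]).astype(int).tolist())
print('knob',[pr(v,142) for v in range(212,268,5)])
print('fingL',[pr(v,u) for v in range(228,300,7) for u in (205,213)])
print('fingR',[pr(v,u) for v in range(228,300,7) for u in (303,313)])
st=r.observe();print('tcp',(st["tcp_pos"][:2]-C)@x*1000,(st["tcp_pos"][:2]-C)@y*1000)
print(r.camera_model("wrist")["mount"])
```

```text
knob [(-107, -70, 1), (-134, -33, 84), (-134, -29, 92), (-131, -29, 94), (-127, -30, 92), (-124, -30, 94), (-120, -31, 93), (-116, -31, 94), (-113, -31, 94), (-107, -33, 91), (-104, -33, 91), (-78, -51, 57)]
fingL [(-107, 1, 42), (-107, 8, 42), (-139, 18, 124), (-139, 22, 123), (-139, 19, 131), (-137, 23, 128), (-139, 21, 138), (-134, 23, 129), (-139, 22, 146), (-131, 23, 132), (-138, 23, 151), (-127, 23, 132), (-135, 23, 151), (-123, 23, 132), (-132, 23, 152), (-120, 23, 134), (-127, 22, 150), (-67, 10, 64), (-125, 22, 152), (-60, 9, 65), (-121, 22, 151), (-54, 9, 65)]
fingR [(-89, 94, 0), (-89, 104, 0), (-138, 71, 122), (-80, 105, 0), (-139, 69, 131), (-139, 74, 132), (-138, 68, 137), (-139, 73, 139), (-134, 68, 138), (-139, 71, 146), (-131, 68, 139), (-139, 70, 151), (-129, 68, 141), (-135, 70, 151), (-125, 68, 142), (-134, 70, 155), (-121, 68, 141), (-132, 70, 156), (-119, 68, 143), (-145, 64, 179), (-53, 85, 64), (-145, 63, 182)]
tcp -128.57130336586488 45.530508272500086
[[-2.29726634e-06  9.58318192e-01  2.85703067e-01  7.20902661e-02]
 [ 9.99999912e-01  1.21874720e-04 -4.00756967e-04 -9.08933612e-05]
 [-4.18872674e-04  2.85703042e-01 -9.58318108e-01 -1.81879048e-01]
 [ 0.00000000e+00  0.00000000e+00  0.00000000e+00  1.00000000e+00]]
```

Run:
```python
from fit import *
img,d,P=cloud("side"); np.save('side2.npy',P)
c=img[150:270,170:310]; save(cv2.resize(c,(700,600),interpolation=cv2.INTER_CUBIC),'s2.png')
q=P[100:300,150:320].reshape(-1,3); m=(q[:,1]>-.09)&(q[:,1]<.0)&(q[:,0]>.44)&(q[:,0]<.52)&(q[:,2]>.05); q=q[m]
for a in np.arange(.06,.22,.01):
    s=q[(q[:,2]>=a)&(q[:,2]<a+.01)]
    if len(s): print(round(a,2),len(s),np.round(s.min(0)*1000),np.round(s.max(0)*1000))
```

```text
0.11 17 [461. -71. 113.] [490. -17. 120.]
0.12 42 [458. -80. 121.] [493. -17. 130.]
0.13 45 [459. -80. 130.] [493. -15. 140.]
0.14 42 [460. -77. 140.] [491. -17. 150.]
0.15 18 [461. -89. 150.] [495. -13. 160.]
0.16 32 [452. -89. 160.] [498.  -1. 169.]
0.17 25 [457. -89. 170.] [498.  -1. 180.]
0.18 35 [475. -74. 180.] [499. -17. 189.]
0.19 28 [456. -72. 191.] [497. -24. 200.]
0.2 35 [454. -77. 200.] [497. -34. 210.]
0.21 72 [454. -90. 210.] [498. -19. 220.]
```

View pics/s2.png

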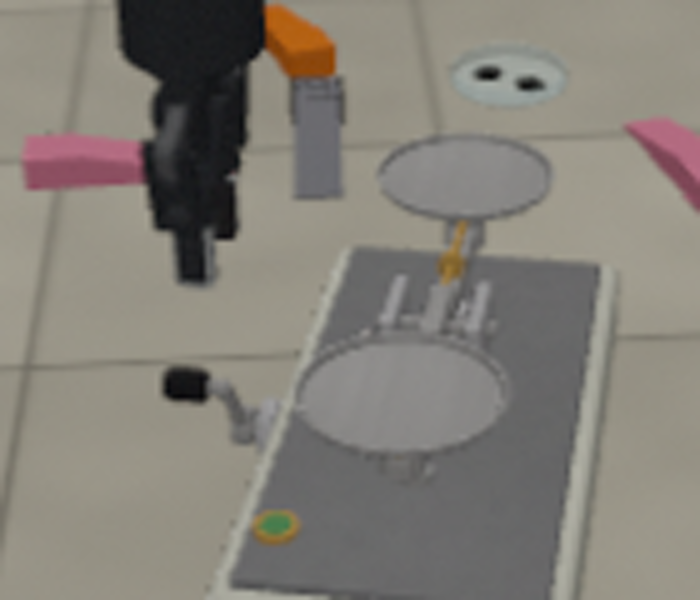

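The side picture shows the fingertips hovering about 25 mm above the knob's height. Both cameras' depth puts the tips near z ≈ 0.12 with the TCP reading 0.072, so the real tips end about 47 mm short of the reported TCP. I'll correct for that: back over the knob, then lower by 40 mm.

>>> servo_tool(
  gripper=[120,120,120,120,120,120,120,120,120],
  travel=[
    [-4.6,-19.4,0],
    [-4.6,-19.4,0],
    [-4.6,-19.4,0],
    [-1.8,-7.6,0],
    [-2,0.5,0],
    [0,0,0],
    [0,0,-15],
    [0,0,-10],
    [0,0,0],
  ],
  rotation=[
    [0,0,0],
    [0,0,0],
    [0,0,0],
    [0,0,0],
    [0,0,0],
    [0,0,0],
    [0,0,0],
    [0,0,0],
    [0,0,0],
  ],
)

```text
t: 6.6
tcp_pos: [0.4599, -0.1058, 0.0465]
eef_rot: [3.141, -0.002, 2.911]
force: [0.5, 0.3, 0.6]
finger_gap: 0.0454
grip_force: 0.0
```

>>> servo_tool(
  gripper=[120,120,120],
  travel=[
    [0,0,-10],
    [0,0,-5],
    [0,0,0],
  ],
  rotation=[
    [0,0,0],
    [0,0,0],
    [0,0,0],
  ],
)

```text
t: 6.98
tcp_pos: [0.4601, -0.1063, 0.0317]
eef_rot: [3.141, -0.001, 2.911]
force: [-0.4, 0.4, 0.2]
finger_gap: 0.0448
grip_force: 0.0
```

```bash
cat > st.py <<'E'
from fit import *
C=np.array([.5927,-.1149]); yaw=-.231
x=np.array([np.cos(yaw),np.sin(yaw)]); y=np.array([-x[1],x[0]])
def bal(P): return np.stack([(P[...,:2]-C)@x,(P[...,:2]-C)@y,P[...,2]],-1)*1000
def tcp():
    st=r.observe(); print('tcp bal',np.round(bal(st["tcp_pos"]),1),'F',np.round(st["force"],2)); return st
def dark(name="wrist"):
    img,d,P=cloud(name); Q=bal(P); return img,Q
E
python3 - <<'E'
from st import *
tcp(); img,Q=dark(); np.save('w4.npy',img)
pr=lambda v,u: tuple(np.round(Q[v,u]).astype(int).tolist())
for v in (225,235,245): print(v,[(u,)+pr(v,u) for u in range(195,325,8)])
E
```

```text
tcp bal [-131.   -22.    31.7] F [-0.42  0.36  0.16]
225 [(195, -112, -75, 0), (203, -112, -68, 0), (211, -112, -61, 0), (219, -112, -54, 1), (227, -112, -47, 0), (235, -111, -41, 0), (243, -112, -34, 1), (251, -112, -27, 0), (259, -112, -20, 0), (267, -112, -13, 0), (275, -112, -6, 0), (283, -112, 1, 1), (291, -112, 8, 1), (299, -112, 15, 0), (307, -112, 22, 0), (315, -112, 29, 1), (323, -111, 36, -1)]
235 [(195, -102, -76, 0), (203, -141, -51, 83), (211, -141, -46, 83), (219, -102, -55, 0), (227, -102, -48, 0), (235, -102, -41, 0), (243, -103, -34, 1), (251, -102, -27, 0), (259, -102, -20, 0), (267, -102, -13, 0), (275, -102, -6, 0), (283, -102, 1, 0), (291, -102, 8, 0), (299, -141, 1, 83), (307, -141, 5, 82), (315, -102, 30, -1), (323, -102, 37, -1)]
245 [(195, -137, -54, 87), (203, -141, -49, 94), (211, -141, -45, 94), (219, -93, -55, 0), (227, -93, -48, 1), (235, -93, -41, 0), (243, -92, -34, 0), (251, -93, -27, 0), (259, -93, -20, 1), (267, -92, -13, -1), (275, -92, -6, 0), (283, -93, 1, 1), (291, -93, 9, 0), (299, -137, 0, 86), (307, -142, 3, 95), (315, -141, 7, 94), (323, -137, 13, 86)]
```

Run:
```python
from st import *
img,Q=dark(); save(img,'w4.png')
print(r.find_in("lever_knob","wrist"))
```

```text
[]
```

View pics/w4.png

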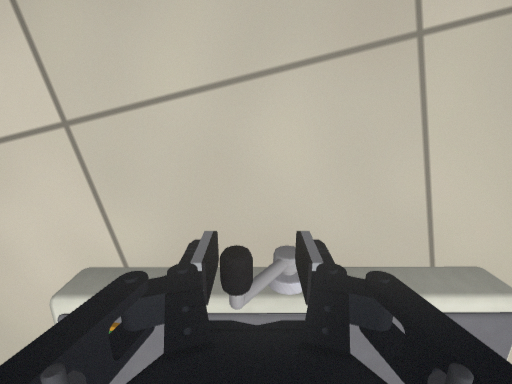

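The knob, at (236,270), is now truly between the fingers. Pushing left.

>>> servo_tool(
  gripper=[120,120,120,120,120,120,120,120],
  travel=[
    [2.3,9.7,0],
    [2.3,9.7,0],
    [2.3,9.7,0],
    [2.3,9.7,0],
    [2.3,9.7,0],
    [2.3,9.7,0],
    [0.9,3.9,0],
    [0,0,0],
  ],
  rotation=[
    [0,0,0],
    [0,0,0],
    [0,0,0],
    [0,0,0],
    [0,0,0],
    [0,0,0],
    [0,0,0],
    [0,0,0],
  ],
)

```text
t: 8.12
tcp_pos: [0.4751, -0.0439, 0.032]
eef_rot: [3.141, -0.0, 2.911]
force: [0.3, -0.5, -0.1]
finger_gap: 0.0451
grip_force: 0.0
```

```bash
cat >> st.py <<'E'
def lever():
    "knob centre y,z and angle from dark points ahead of the base; beam from pan heights"
    img,Q=dark(); m=(img.max(-1)<75)&(Q[...,0]>-137)&(Q[...,0]<-110)&(Q[...,2]>70)&(Q[...,2]<112)
    t=bal(r.observe()["tcp_pos"]); 
    m&=np.abs(Q[...,1]-t[1])<21; k=Q[m]
    print('knob n',len(k),'y',np.round(np.percentile(k[:,1],[2,50,98]),1),'ztop',np.round(np.percentile(k[:,2],90),1),'tcp y',np.round(t[1],1))
def beam(name="top"):
    img,Q=dark(name)
    for s in(1,-1):
        m=(np.hypot(Q[...,0],Q[...,1]-110*s)<42)&(Q[...,2]>100)&(Q[...,2]<180); print(name,'pan',s,m.sum(),np.round(np.median(Q[m][:,2]),1))
E
python3 - <<'E'
from st import *
tcp(); lever(); beam(); beam("side")
E
```

```text
tcp bal [-130.7   42.2   32. ] F [ 0.34 -0.52 -0.06]
knob n 1472 y [21.8 29.8 37.3] ztop 98.7 tcp y 42.0
top pan 1 647 124.8
top pan -1 691 148.6
side pan 1 346 126.2
side pan -1 611 149.7
```

Released: the left pan has dropped 24 mm below the right, which is the stop at 0.10 rad. I'll finish the lever stroke gently.

>>> servo_tool(
  gripper=[120,120,120],
  travel=[
    [0.5,2,0],
    [0.5,2,0],
    [0,0,0],
  ],
  rotation=[
    [0,0,0],
    [0,0,0],
    [0,0,0],
  ],
)

```text
t: 8.65
tcp_pos: [0.476, -0.0403, 0.032]
eef_rot: [-3.142, -0.0, 2.911]
force: [-0.3, -0.6, -0.8]
finger_gap: 0.0449
grip_force: 0.5
```

>>> servo_tool(
  gripper=[120,120,120],
  travel=[
    [0.2,1,0],
    [0,0,0],
    [0,0,0],
  ],
  rotation=[
    [0,0,0],
    [0,0,0],
    [0,0,0],
  ],
)

```text
t: 9.02
tcp_pos: [0.4762, -0.0393, 0.0321]
eef_rot: [3.142, -0.0, 2.911]
force: [-0.5, -0.5, -0.4]
finger_gap: 0.0453
grip_force: 0.5
```

Run:
```python
from st import *
tcp(); lever(); beam(); beam("side")
```

```text
tcp bal [-130.7   47.    32.1] F [-0.54 -0.49 -0.43]
knob n 1392 y [26.5 34.1 41.5] ztop 96.1 tcp y 47.0
top pan 1 650 124.7
top pan -1 693 148.5
side pan 1 346 126.4
side pan -1 607 149.7
```

Lever is at about 1.28 rad. Now arresting again by pushing back to the right.

>>> servo_tool(
  gripper=[120,120,120,120,120,120,120,120,120,120],
  travel=[
    [-2.3,-9.7,0],
    [-2.3,-9.7,0],
    [-2.3,-9.7,0],
    [-2.3,-9.7,0],
    [-2.3,-9.7,0],
    [-2.3,-9.7,0],
    [-2.3,-9.7,0],
    [-2.3,-9.7,0],
    [-1.8,-7.8,0],
    [0,0,0],
  ],
  rotation=[
    [0,0,0],
    [0,0,0],
    [0,0,0],
    [0,0,0],
    [0,0,0],
    [0,0,0],
    [0,0,0],
    [0,0,0],
    [0,0,0],
    [0,0,0],
  ],
)

```text
t: 10.42
tcp_pos: [0.4559, -0.1254, 0.032]
eef_rot: [-3.141, -0.0, 2.91]
force: [0.7, 0.3, -0.3]
finger_gap: 0.045
grip_force: 0.0
```

>>> servo_tool(
  gripper=[120,120,120],
  travel=[
    [-0.5,-2,0],
    [-0.5,-2,0],
    [0,0,0],
  ],
  rotation=[
    [0,0,0],
    [0,0,0],
    [0,0,0],
  ],
)

```text
t: 10.8
tcp_pos: [0.455, -0.1286, 0.0321]
eef_rot: [3.142, -0.0, 2.911]
force: [0.1, 1.1, -1.3]
finger_gap: 0.0452
grip_force: 0.5
```

Run:
```python
from st import *
tcp(); lever(); beam(); beam("side")
```

```text
tcp bal [-130.9  -44.8   32.1] F [ 0.13  1.05 -1.32]
knob n 1391 y [-39.4 -32.1 -24.3] ztop 96.1 tcp y -44.8
top pan 1 659 134.9
top pan -1 684 138.4
side pan 1 365 136.2
side pan -1 625 139.7
```

>>> servo_tool(
  gripper=[120,120,120],
  travel=[
    [-0.4,-1.5,0],
    [0,0,0],
    [0,0,0],
  ],
  rotation=[
    [0,0,0],
    [0,0,0],
    [0,0,0],
  ],
)

```text
t: 11.32
tcp_pos: [0.4546, -0.1302, 0.032]
eef_rot: [3.142, -0.0, 2.911]
force: [1.0, 2.2, -1.4]
finger_gap: 0.0447
grip_force: 0.9
```

>>> servo_tool(
  gripper=[120,120,120],
  travel=[
    [-0.2,-1,0],
    [0,0,0],
    [0,0,0],
  ],
  rotation=[
    [0,0,0],
    [0,0,0],
    [0,0,0],
  ],
)

```text
t: 11.7
tcp_pos: [0.4544, -0.1311, 0.032]
eef_rot: [3.141, -0.0, 2.911]
force: [1.0, 2.7, -2.5]
finger_gap: 0.0453
grip_force: 1.3
```

Run:
```python
from st import *
tcp(); lever(); beam(); beam("side")
P=np.load('top1.npy');Q=bal(P)
for s in(1,-1):
        m=(np.hypot(Q[...,0],Q[...,1]-110*s)<42)&(Q[...,2]>100)&(Q[...,2]<180); print('start pan',s,np.round(np.median(Q[m][:,2]),1))
```

```text
tcp bal [-130.9  -47.4   32. ] F [ 0.99  2.67 -2.51]
knob n 1350 y [-41.9 -34.6 -26.9] ztop 94.3 tcp y -47.5
top pan 1 656 135.4
top pan -1 685 137.8
side pan 1 376 136.7
side pan -1 621 139.0
start pan 1 135.4
start pan -1 138.0
```

>>> servo_tool(
  gripper=[120,120],
  travel=[
    [-0.2,-0.7,0],
    [0,0,0],
  ],
  rotation=[
    [0,0,0],
    [0,0,0],
  ],
)

```text
t: 12.1
tcp_pos: [0.4544, -0.1313, 0.032]
eef_rot: [3.14, -0.0, 2.911]
force: [1.6, 6.0, -1.5]
finger_gap: 0.0455
grip_force: 3.2
```

At the stop (6 N). Backing off, rising, and heading to the wedge.

>>> servo_tool(
  gripper=[120,120,120,120,120,120,120],
  travel=[
    [1.2,4.8,0],
    [1.4,5.8,0],
    [0,0,0],
    [0,0,40],
    [0,0,40],
    [0,0,40],
    [0,0,30],
  ],
  rotation=[
    [0,0,0],
    [0,0,0],
    [0,0,0],
    [0,0,0],
    [0,0,0],
    [0,0,0],
    [0,0,0],
  ],
)

```text
t: 12.98
tcp_pos: [0.4571, -0.1215, 0.184]
eef_rot: [-3.141, 0.002, 2.911]
force: [0.3, -0.4, -0.4]
finger_gap: 0.0454
grip_force: 0.0
```

>>> servo_tool(
  gripper=[60,60,60,60,60,60,60,60,60,60],
  travel=[
    [8,48,0],
    [8,48,0],
    [8,48,0],
    [8,48,0],
    [8,48,0],
    [8,48,0],
    [8,48,0],
    [8,48,0],
    [8,48,0],
    [8,48,0],
  ],
  rotation=[
    [0,0,0.157],
    [0,0,0.157],
    [0,0,0.157],
    [0,0,0.157],
    [0,0,0.157],
    [0,0,0.157],
    [0,0,0.157],
    [0,0,0.157],
    [0,0,0.157],
    [0,0,0.157],
  ],
)

```text
t: 14.22
tcp_pos: [0.5371, 0.3603, 0.1821]
eef_rot: [-3.141, -0.0, -1.797]
force: [1.1, 0.2, -0.4]
finger_gap: 0.0652
grip_force: 0.0
```

>>> servo_tool(
  gripper=[60,60],
  travel=[
    [0,0,0],
    [0,0,0],
  ],
  rotation=[
    [0,0,0],
    [0,0,0],
  ],
)

```text
t: 14.48
tcp_pos: [0.5367, 0.3585, 0.1817]
eef_rot: [3.141, -0.001, -1.803]
force: [0.2, 0.2, 0.2]
finger_gap: 0.0656
grip_force: 0.0
```

Run:
```python
from st import *
beam(); st=tcp(); print(st["tcp_pos"],st["eef_rot"],st["joints"],st["finger_gap"])
img,d,P=cloud("wrist"); np.save('w5.npy',P); np.save('w5i.npy',img); save(img,'w5.png')
print(r.find_in("wedge","wrist"))
```

```text
top pan 1 661 135.3
top pan -1 687 137.7
tcp bal [-162.7  447.6  182. ] F [-0.42  0.24  0.65]
[0.53678756 0.35801688 0.18203493] [ 3.14155285e+00 -5.18521770e-04 -1.80371410e+00] [ 4.58470005e-01  4.28159853e-01  2.49901191e-01  1.39289894e+00
 -3.74069140e-04 -8.79408475e-01] 0.06560291583181019
[{'bbox': [280.4, 56.9, 406.0, 121.2], 'confidence': 0.96}, {'bbox': [248.9, 211.3, 316.5, 291.8], 'confidence': 0.79}, {'bbox': [213.3, 70.2, 269.5, 192.6], 'confidence': 0.66}, {'bbox': [1.4, 82.4, 90.1, 194.6], 'confidence': 0.56}]
```

View pics/w5.png

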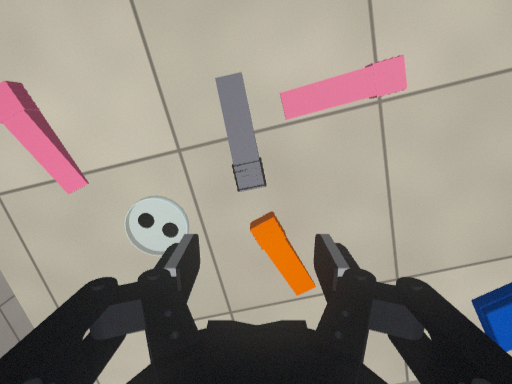

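The grey wedge spans (230,75) at the tip to (250,175) at the heel. The orange look-alike at (283,255) is behind it, nearest to the fingers.

Run:
```python
from st import *
P=np.load('w5.npy'); img=np.load('w5i.npy').astype(int)
s=np.s_[64:198,206:274]; p=P[s]; c=img[s]
m=(c.max(-1)<150)&(c.max(-1)-c.min(-1)<40)&(p[...,2]>.0015)
m=cv2.morphologyEx(m.astype(np.uint8),cv2.MORPH_OPEN,np.ones((3,3)))>0
q=p[m]; print(len(q)); (cc,sz,a)=cv2.minAreaRect((q[:,:2]*1000).astype(np.float32)); print(cc,sz,a)
# axis by slices
for lo in range(220,400,12):
    t=q[(q[:,1]*1000>=lo)&(q[:,1]*1000<lo+12)]
    if len(t)>20: print(lo,len(t),np.round([t[:,0].min()*1000,t[:,0].max()*1000,(t[:,0].min()+t[:,0].max())*500,t[:,2].mean()*1000],1))
o=P[205:300,240:320]; oc=img[205:300,240:320]; k=(oc[...,0]-oc[...,2]>100); o=o[k]; print('orange',o.min(0),o.max(0)); print(cv2.minAreaRect((o[:,:2]*1000).astype(np.float32)))
```

```text
3215
(543.1671142578125, 304.71221923828125) (144.85617065429688, 43.184783935546875) 86.8721923828125
232 265 [527.7 561.1 544.4   4.3]
244 271 [527.9 561.6 544.8   6.7]
256 268 [528.1 562.  545.    9.3]
268 264 [528.3 562.3 545.3  11.5]
280 275 [520.6 562.7 541.6  25.4]
292 261 [529.  562.9 546.   16.4]
304 262 [529.3 563.5 546.4  18.6]
316 261 [529.6 563.9 546.8  21. ]
328 256 [530.  563.9 547.   23.4]
340 285 [527.9 566.8 547.3  24.8]
352 268 [528.3 566.7 547.5  25. ]
364 263 [528.5 567.5 548.   24.9]
orange [ 0.49002349  0.2871812  -0.00057405] [0.5649522  0.5688259  0.36395165]
((535.0917358398438, 429.5965576171875), (60.61486053466797, 279.8146057128906), 6.406435012817383)
```

>>> servo_tool(
  gripper=[105,105,105,105,105,105],
  travel=[
    [5.5,1,-40],
    [5.3,0.5,-40],
    [0,0,-40],
    [0,0,-25],
    [0,0,0],
    [0,0,0],
  ],
  rotation=[
    [0,0,0.1],
    [0,0,0.106],
    [0,0,0],
    [0,0,0],
    [0,0,0],
    [0,0,0],
  ],
)

```text
t: 15.38
tcp_pos: [0.5485, 0.36, 0.0386]
eef_rot: [-3.14, 0.001, -1.597]
force: [-1.0, 0.1, -0.1]
finger_gap: 0.0502
grip_force: 0.0
```

```bash
cat > fing.py <<'E'
from st import *
st=tcp(); print(st["tcp_pos"],st["eef_rot"][2],st["finger_gap"])
img,d,P=cloud("wrist"); pr=lambda v,u: tuple(np.round(P[v,u]*1000).astype(int).tolist())
# lowest finger points: dark points near the tool
T=st["tcp_pos"]; m=(np.hypot(P[...,0]-T[0],P[...,1]-T[1])<.055)&(P[...,2]>T[2]+.036)&(img.max(-1)<200)
R0=R.from_euler('z',st["eef_rot"][2]).as_matrix(); 
L=(P-T)@R0; f=m&(d<.2)
for s in(-1,1):
    q=L[f&(L[...,1]*s>0)]; q=q[q[:,2]<np.percentile(q[:,2],25)]; print('finger',s,len(q),'tip z',np.round(T[2]*1000+np.percentile(q[:,2],[0,2,10])*1000,1),'inner',np.round(np.percentile(abs(q[:,1]),[2,50,98])*1000,1),'x',np.round(np.percentile(q[:,0],[2,98])*1000,1))
E
python3 fing.py
python3 - <<'E'
from st import *
st=r.observe(); img,d,P=cloud("wrist"); c=img.astype(int)
m=(c.max(-1)<150)&(c.max(-1)-c.min(-1)<40)&(P[...,2]>.020)&(P[...,2]<.03)&(abs(P[...,0]-.547)<.03)
q=P[m]; 
for lo in range(320,384,8):
    t=q[(q[:,1]*1000>=lo)&(q[:,1]*1000<lo+8)]
    if len(t)>20: print(lo,len(t),np.round([t[:,0].min()*1000,t[:,0].max()*1000,t[:,1].max()*1000],1))
E
```

```text
tcp bal [-151.8  452.2   38.6] F [-1.03  0.1  -0.09]
[0.54847362 0.36000056 0.03862645] -1.5972788335719585 0.05021856125989086
finger -1 4297 tip z [80.3 87.  98.4] inner [24.5 36.8 52.4] x [-9.6 13.6]
finger 1 4247 tip z [81.2 87.6 98.1] inner [25.4 37.3 52.6] x [-9.5 13.7]
320 459 [530.4 563.1 328. ]
328 469 [530.6 563.4 336. ]
336 501 [527.8 566.6 344. ]
344 491 [528.2 566.4 352. ]
352 481 [528.3 566.9 360. ]
360 461 [528.4 567.3 368. ]
368 446 [529.2 567.6 376. ]
376 37 [530.1 565.2 377.2]
```

>>> servo_tool(
  gripper=[115,115,115,115,115],
  travel=[
    [0,0,-30],
    [0,0,-25],
    [0,0,-15],
    [0,0,0],
    [0,0,0],
  ],
  rotation=[
    [0,0,0],
    [0,0,0],
    [0,0,0],
    [0,0,0],
    [0,0,0],
  ],
)

```text
t: 16.1
tcp_pos: [0.5483, 0.3606, -0.0318]
eef_rot: [-3.14, 0.001, -1.596]
force: [-0.1, 0.9, -0.3]
finger_gap: 0.0468
grip_force: 0.0
```

```bash
python3 fing.py
```

```text
tcp bal [-152.   452.7  -31.8] F [-0.11  0.87 -0.31]
[ 0.54834697  0.3605589  -0.03175542] -1.5963810136053758 0.04684385336174217
finger -1 5573 tip z [ 9.8 16.9 19.1] inner [ 0.3 10.9 33.5] x [-14.3  52.5]
finger 1 5453 tip z [ 4.3 16.6 19.1] inner [ 0.2 10.6 35. ] x [-14.2  52.4]
```

>>> servo_tool(
  gripper=[115,115,115],
  travel=[
    [0,0,-5],
    [0,0,-4],
    [0,0,0],
  ],
  rotation=[
    [0,0,0],
    [0,0,0],
    [0,0,0],
  ],
)

```text
t: 16.52
tcp_pos: [0.5478, 0.3603, -0.0416]
eef_rot: [-3.141, 0.0, -1.596]
force: [0.1, -0.8, 3.8]
finger_gap: 0.047
grip_force: 2.0
```

>>> servo_tool(
  gripper=[170,170,170,170,170],
  travel=[
    [0,0,0],
    [0,0,0],
    [0,0,0],
    [0,0,0],
    [0,0,0],
  ],
  rotation=[
    [0,0,0],
    [0,0,0],
    [0,0,0],
    [0,0,0],
    [0,0,0],
  ],
)

```text
t: 17.15
tcp_pos: [0.5486, 0.3608, -0.0402]
eef_rot: [-3.139, 0.002, -1.596]
force: [-0.9, -0.4, 13.6]
finger_gap: 0.0368
grip_force: 67.2
```

Run:
```python
from st import *
st=tcp(); print(st["tcp_pos"],st["eef_rot"]); img,d,P=cloud("wrist"); save(img,'w6.png'); 
c=img.astype(int); m=(c.max(-1)<150)&(c.max(-1)-c.min(-1)<40)&(P[...,2]>.0015)&(P[...,2]<.03)&(abs(P[...,0]-.547)<.025)&(P[...,1]>.2)&(P[...,1]<.38)
q=P[m]; print(np.round(np.percentile(q[:,1]*1000,[0,1,5]),1))
for lo in range(224,384,16):
    t=q[(q[:,1]*1000>=lo)&(q[:,1]*1000<lo+16)]
    if len(t)>20: print(lo,len(t),np.round([*np.percentile(t[:,0],[1,99])*1000,t[:,2].mean()*1000],1))
```

```text
tcp bal [-151.8  453.   -40.2] F [-0.87 -0.44 13.62]
[ 0.54863139  0.36081476 -0.04018336] [-3.13900520e+00  1.54466070e-03 -1.59631647e+00]
[238.5 240.4 245.2]
224 138 [528.6 561.3   4.5]
240 2956 [528.3 561.4   6.3]
256 2831 [528.9 561.9   9.5]
272 2722 [529.5 562.6  12.7]
288 2628 [530.1 563.2  15.9]
304 2533 [530.7 563.8  19.1]
320 2439 [531.4 564.3  22.3]
336 2831 [524.3 571.3  24.2]
352 2210 [530.4 567.6  25.2]
368 1043 [530.7 567.8  25.2]
```

View pics/w6.png

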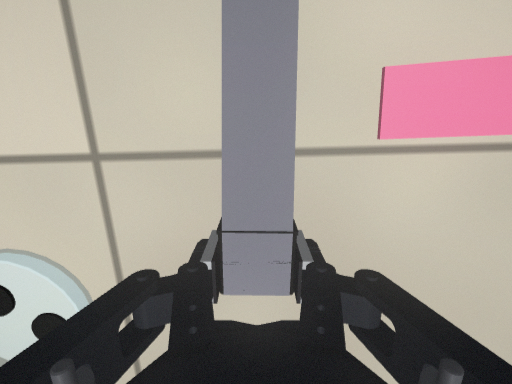

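The wedge is centred between the pads (heel at (257,263)), but the fingertips touch the bench at 14 N. I'll open slightly, raise and re-grip.

>>> servo_tool(
  gripper=[122,122,122,122,170,170,170,170],
  travel=[
    [0,0,0],
    [0,0,0],
    [0,0,2],
    [0,0,2],
    [0,0,0],
    [0,0,0],
    [0,0,0],
    [0,0,0],
  ],
  rotation=[
    [0,0,0],
    [0,0,0],
    [0,0,0],
    [0,0,0],
    [0,0,0],
    [0,0,0],
    [0,0,0],
    [0,0,0],
  ],
)

```text
t: 18.2
tcp_pos: [0.5478, 0.3603, -0.0376]
eef_rot: [-3.141, 0.0, -1.596]
force: [0.0, -0.1, 5.2]
finger_gap: 0.0367
grip_force: 61.4
```

>>> servo_tool(
  gripper=[170,170],
  travel=[
    [0,0,1],
    [0,0,0],
  ],
  rotation=[
    [0,0,0],
    [0,0,0],
  ],
)

```text
t: 18.45
tcp_pos: [0.5473, 0.36, -0.0374]
eef_rot: [3.141, -0.0, -1.596]
force: [-0.0, 0.5, -1.5]
finger_gap: 0.0366
grip_force: 60.5
```

>>> servo_tool(
  gripper=[170,170,170,170,170,170,170,170,170,170],
  travel=[
    [13,-18,0],
    [13,-18,0],
    [13,-18,0],
    [13,-18,0],
    [13,-18,0],
    [13,-18,0],
    [13,-18,0],
    [13,-18,0],
    [13,-18,0],
    [0,0,0],
  ],
  rotation=[
    [0,0,-0.023],
    [0,0,-0.023],
    [0,0,-0.023],
    [0,0,-0.023],
    [0,0,-0.023],
    [0,0,-0.023],
    [0,0,-0.023],
    [0,0,-0.022],
    [0,0,-0.022],
    [0,0,0],
  ],
)

```text
t: 19.7
tcp_pos: [0.6659, 0.1964, -0.0371]
eef_rot: [-3.141, -0.0, -1.804]
force: [-0.1, -0.5, -1.6]
finger_gap: 0.0368
grip_force: 60.5
```

Run:
```python
from st import *
st=tcp(); print(st["tcp_pos"],st["eef_rot"],st["finger_gap"]); img,d,P=cloud("wrist"); np.save('w7i.npy',img); np.save('w7.npy',P); save(img,'w7.png'); Q=bal(P)
c=img.astype(int)
# base top: z 50..72, away from pans
m=(Q[...,2]>54)&(Q[...,2]<70)&(Q[...,1]>60)&(Q[...,1]<200)&(abs(Q[...,0])<120)
print('base n',m.sum(),'x',np.round(np.percentile(Q[m][:,0],[.5,2,98,99.5]),1),'y',np.round(np.percentile(Q[m][:,1],[98,99.5,99.9]),1))
for lo in range(-90,90,15):
    t=Q[m&(Q[...,0]>=lo)&(Q[...,0]<lo+15)]
    if len(t)>20: print('edge',lo,len(t),np.round(np.percentile(t[:,1],[99]),1))
for lo in range(60,170,15):
    t=Q[m&(Q[...,1]>=lo)&(Q[...,1]<lo+15)]
    if len(t)>20: print('sides',lo,np.round(np.percentile(t[:,0],[1,99]),1))
# wedge
w=(c.max(-1)<160)&(c.max(-1)-c.min(-1)<40)&(Q[...,2]>2)&(Q[...,2]<30)&(abs(Q[...,0])<30)&(Q[...,1]>165)
q=Q[w]; print('wedge y min',np.percentile(q[:,1],[0,.5,1]))
for lo in range(170,330,16):
    t=q[(q[:,1]>=lo)&(q[:,1]<lo+16)]
    if len(t)>20: print(lo,len(t),np.round([*np.percentile(t[:,0],[2,98]),t[:,2].mean()],1))
for n in("top","side"):
    img,Q=dark(n); m=(Q[...,2]>50)&(Q[...,2]<70)&(abs(Q[...,0])<120)&(abs(Q[...,1])<200)
    print(n,cv2.minAreaRect(Q[m][:,:2].astype(np.float32)))
```

```text
tcp bal [ -0.  319.8 -37.1] F [-0.12 -0.55 -1.57]
[ 0.66589195  0.19638737 -0.03708205] [-3.14127168e+00 -9.65182293e-05 -1.80400053e+00] 0.03675391086912189Traceback (most recent call last):
  File "<stdin>", line 6, in <module>
    return _quantile_unchecked(
        a, q, axis, out, overwrite_input, method, keepdims, weights)
    return _ureduce(a,
                    func=_quantile_ureduce_func,
    ...<5 lines>...
                    overwrite_input=overwrite_input,
                    method=method)
    r = func(a, **kwargs)
    result = _quantile(arr,
                       quantiles=q,
    ...<2 lines>...
                       out=out,
                       weights=wgt)
    slices_having_nans = np.isnan(arr[-1, ...])
                                  ~~~^^^^^^^^^
IndexError: index -1 is out of bounds for axis 0 with size 0
```

Run:
```python
from st import *
P=np.load('w7.npy'); Q=bal(P)
for v in range(0,300,25): print(v,[tuple(np.round(Q[v,u]).astype(int).tolist()) for u in (20,100,180,256,330,410,490)])
for n in("top","side"):
    img,Q=dark(n); m=(Q[...,2]>52)&(Q[...,2]<70)&(Q[...,0]>-84)&(Q[...,0]<110)&(abs(Q[...,1])<200)
    print(n,cv2.minAreaRect(Q[m][:,:2].astype(np.float32)))
    for lo in(-80,-40,0,40): 
        t=Q[m&(Q[...,0]>lo)&(Q[...,0]<lo+40)][:,1]; print('  y ends',np.round(np.percentile(t,[.3,99.7]),1))
    for lo in(-150,-75,0,75): 
        t=Q[m&(Q[...,1]>lo)&(Q[...,1]<lo+75)][:,0]; print('  x back',np.round(np.percentile(t,[99.7]),1))
```

```text
0 [(110, 196, 1), (73, 195, 0), (36, 196, 0), (0, 197, 4), (-34, 196, 0), (-71, 196, 0), (-108, 196, 0)]
25 [(113, 206, 0), (75, 206, 0), (37, 206, 0), (1, 208, 6), (-35, 206, -2), (-73, 206, -1), (-111, 206, 0)]
50 [(115, 217, 1), (77, 216, -1), (38, 217, 0), (1, 219, 10), (-35, 217, 1), (-75, 217, 0), (-113, 217, 0)]
75 [(119, 228, -1), (79, 228, 0), (38, 228, 1), (1, 229, 11), (-37, 228, 0), (-76, 228, 1), (-116, 228, 1)]
100 [(121, 239, 0), (81, 240, 0), (40, 240, -1), (1, 240, 13), (-37, 240, 0), (-78, 240, 1), (-119, 240, 1)]
125 [(124, 252, 1), (83, 252, 0), (41, 252, 0), (1, 252, 15), (-38, 252, 0), (-80, 252, 0), (-122, 252, 1)]
150 [(128, 265, 0), (85, 265, -1), (42, 265, 0), (1, 263, 18), (-39, 265, 0), (-82, 265, 1), (-125, 265, 0)]
175 [(131, 279, 1), (87, 279, 0), (43, 279, 0), (1, 275, 19), (-41, 279, -1), (-85, 279, -1), (-129, 279, 0)]
200 [(135, 293, 0), (89, 293, 1), (44, 294, 0), (1, 286, 23), (-42, 294, 0), (-87, 294, 0), (-132, 294, 1)]
225 [(139, 309, 0), (92, 309, 1), (46, 309, -1), (1, 299, 24), (-43, 309, 0), (-90, 309, 0), (-136, 309, 0)]
250 [(144, 325, 0), (95, 325, 0), (47, 325, 1), (1, 311, 26), (-44, 326, -1), (-92, 326, 0), (-141, 326, 0)]
275 [(140, 337, 8), (98, 343, 0), (31, 307, 53), (1, 326, 26), (-29, 308, 53), (-95, 343, 0), (-145, 343, 0)]
top ((0.19574737548828125, 0.05426025390625), (338.8790588378906, 168.2339324951172), 89.97979736328125)
  y ends [-168.4  167.9]
  y ends [-168.8  168.9]
  y ends [-72.2 168.7]
  y ends [-167.7  167.7]
  x back [83.1]
  x back [83.5]
  x back [83.1]
  x back [84.2]
side ((0.8918075561523438, -0.8721466064453125), (169.65342712402344, 341.9385986328125), 0.005621499381959438)
  y ends [-170.3  160.9]
  y ends [-170.6  158.5]
  y ends [-170.5  158.8]
  y ends [-170.2  159.4]
  x back [85.3]
  x back [85.3]
  x back [85.3]
  x back [85.2]
```

View pics/w7.png

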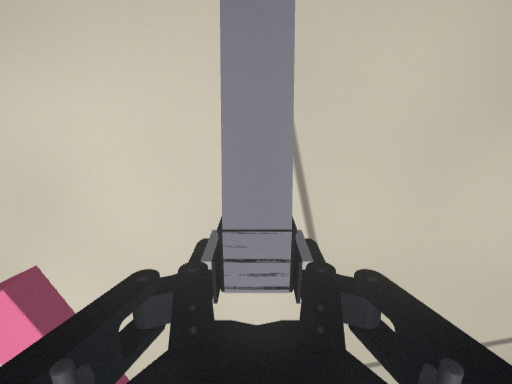

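The balance pose is confirmed to about 1 mm and unmoved, and the wedge is straight in the grip and on the centreline. The wrench suggests the wedge is held just off the bench, so I'll lower it 1 mm and take a tilt baseline.

>>> servo_tool(
  gripper=[170,170],
  travel=[
    [0,0,-1],
    [0,0,0],
  ],
  rotation=[
    [0,0,0],
    [0,0,0],
  ],
)

```text
t: 20.1
tcp_pos: [0.6644, 0.1988, -0.0376]
eef_rot: [-3.141, 0.0, -1.801]
force: [-1.4, 0.6, 1.9]
finger_gap: 0.037
grip_force: 60.8
```

```bash
cat >> st.py <<'E'
def tilt():
    tcp()
    for n in("top","side"):
        A=[]
        for _ in range(2):
            img,Q=dark(n); m=(Q[...,2]>52)&(Q[...,2]<72)&(abs(Q[...,0])<82)&(abs(Q[...,1])<166); q=Q[m]
            for _ in range(4):
                c,*_x=np.linalg.lstsq(np.c_[q[:,:2],np.ones(len(q))],q[:,2],rcond=None); e=q[:,2]-np.c_[q[:,:2],np.ones(len(q))]@c; q=q[abs(e)<max(1.5,1.5*e.std())]
            A.append(c[1]*290)
        m=(Q[...,2]>52)&(Q[...,2]<72)&(abs(Q[...,0])<120)&(abs(Q[...,1])<200)
        w=Q[m]; print(n,'tilt*290 mm',np.round(A,2),'n',len(q),'y ends',np.round(np.percentile(w[:,1],[.5,99.5]),1),'x',np.round(np.percentile(w[:,0],[.5,99.5]),1))
E
python3 -c "
from st import *
tilt()"
```

```text
tcp bal [ -2.  321.8 -37.6] F [-1.37  0.62  1.95]
top tilt*290 mm [-2.85 -2.64] n 1800 y ends [-167.3  167.7] x [-101.2   83. ]
side tilt*290 mm [-1.7  -1.55] n 2327 y ends [-170.3  157.5] x [-88.9  85. ]
```

>>> servo_tool(
  gripper=[170,170,170,170,170,170,170,170],
  travel=[
    [-2.1,-9.8,0],
    [-2.3,-9.7,0],
    [-2.3,-9.7,0],
    [-2.3,-9.7,0],
    [-2.3,-9.7,0],
    [-2.3,-9.7,0],
    [0,0,0],
    [0,0,0],
  ],
  rotation=[
    [0,0,0],
    [0,0,0],
    [0,0,0],
    [0,0,0],
    [0,0,0],
    [0,0,0],
    [0,0,0],
    [0,0,0],
  ],
)

```text
t: 21.3
tcp_pos: [0.651, 0.1383, -0.0376]
eef_rot: [-3.141, -0.001, -1.803]
force: [-1.0, -2.3, 7.0]
finger_gap: 0.0372
grip_force: 61.4
```

```bash
python3 -c "
from st import *
tilt()"
```

```text
tcp bal [ -1.2 259.8 -37.6] F [-1.02 -2.32  6.96]
top tilt*290 mm [-2.33 -2.09] n 1814 y ends [-167.1  167.8] x [-92.4  83.3]
side tilt*290 mm [-1.59 -1.72] n 2301 y ends [-169.7  158.3] x [-89.  85.]
```

>>> servo_tool(
  gripper=[170,170,170,170,170],
  travel=[
    [-1.2,-4.9,0.4],
    [-0.7,-2.9,0],
    [0,0,0],
    [0,0,0],
    [0,0,0],
  ],
  rotation=[
    [0,0,0],
    [0,0,0],
    [0,0,0],
    [0,0,0],
    [0,0,0],
  ],
)

```text
t: 22.12
tcp_pos: [0.6491, 0.132, -0.0376]
eef_rot: [3.141, -0.0, -1.801]
force: [0.4, 0.1, 3.1]
finger_gap: 0.0368
grip_force: 61.0
```

>>> servo_tool(
  gripper=[170,170,170,170],
  travel=[
    [-1.2,-4.9,0],
    [0,0,0],
    [0,0,0],
    [0,0,0],
  ],
  rotation=[
    [0,0,0],
    [0,0,0],
    [0,0,0],
    [0,0,0],
  ],
)

```text
t: 22.62
tcp_pos: [0.648, 0.1278, -0.0376]
eef_rot: [3.141, 0.001, -1.801]
force: [1.5, 5.3, 0.5]
finger_gap: 0.0367
grip_force: 60.9
```

>>> servo_tool(
  gripper=[170,170,170,170],
  travel=[
    [-1.2,-4.9,0],
    [0,0,0],
    [0,0,0],
    [0,0,0],
  ],
  rotation=[
    [0,0,0],
    [0,0,0],
    [0,0,0],
    [0,0,0],
  ],
)

```text
t: 23.12
tcp_pos: [0.6468, 0.1229, -0.0376]
eef_rot: [3.141, 0.001, -1.801]
force: [0.8, 4.9, 1.4]
finger_gap: 0.0368
grip_force: 60.8
```

```bash
python3 -c "
from st import *
tilt()"
```

```text
tcp bal [ -1.8 243.8 -37.6] F [0.79 4.91 1.37]
top tilt*290 mm [-0.73 -0.52] n 1824 y ends [-167.2  168.1] x [-96.   83.2]
side tilt*290 mm [0.19 0.07] n 2334 y ends [-170.3  157.6] x [-89.3  85.1]
```

Lift is about 1.8 mm and the balance has not shifted. 10 mm more gives about 3.6 mm.

>>> servo_tool(
  gripper=[170,170,170,170,170,170],
  travel=[
    [-0.8,-3.3,0],
    [-0.8,-3.3,0],
    [-0.8,-3.3,0],
    [0,0,0],
    [0,0,0],
    [0,0,0],
  ],
  rotation=[
    [0,0,0],
    [0,0,0],
    [0,0,0],
    [0,0,0],
    [0,0,0],
    [0,0,0],
  ],
)

```text
t: 24.08
tcp_pos: [0.6444, 0.1132, -0.0376]
eef_rot: [3.141, 0.001, -1.801]
force: [1.4, 5.7, 0.9]
finger_gap: 0.037
grip_force: 60.8
```

```bash
python3 -c "
from st import *
tilt(); tilt(); beam()"
```

```text
tcp bal [ -1.9 233.8 -37.6] F [1.38 5.67 0.9 ]
top tilt*290 mm [0.85 1.18] n 1861 y ends [-168.   167.8] x [-100.7   83.6]
side tilt*290 mm [1.97 1.99] n 2339 y ends [-170.6  157.3] x [-90.8  85.3]
tcp bal [ -1.9 233.8 -37.6] F [2.15 6.1  1.47]
top tilt*290 mm [0.99 0.72] n 1821 y ends [-167.5  167.8] x [-100.2   83.5]
side tilt*290 mm [1.99 1.92] n 2371 y ends [-170.5  157.1] x [-92.2  85.2]
top pan 1 667 138.8
top pan -1 683 138.4
```

```bash
python3 -c "
from h import *
print(r.close_job())"
```

```text
the job is handed in; nothing more can be done
None
```

I handed the job in with the wedge held under the left end and the left feet measured about 3.6 mm clear of the bench: the beam had sunk to its left stop and been arrested fully, and the balance stayed put. The fingertips sat about 40–50 mm behind the reported TCP, so my first lever pass missed the knob without touching anything.

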